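# Park a pipe offcut at the top of a sloped gutter and lock it

### The job

The steel pipe offcut has rolled to the bottom of the sloped wooden gutter. Push it back up the gutter with the fingers until it drops into the sunk seat at the upper stop, then push the wooden turn-button round until it lies square across the gutter behind the pipe, so that the pipe cannot roll back. Only push: do not lift the pipe or fling it, and leave the other things on the bench where they are.

Things in the scene. Friction and masses are not known exactly. Their poses are not given: they have to be found in the camera images.
- pipe: The pipe offcut: a plain steel tube, 48 mm in diameter and 80 mm long, about 0.25 kg, lying across the gutter and free to roll. Origin at the middle of its axis; its own y axis runs along the pipe (x and z turn as it rolls). At the start it rests against the low batten at the lower end, 85 mm downhill of the gutter's origin.
- gutter: The fixed sloped wooden gutter. Origin on its floor, at mid length and mid width, 50 mm above the bench. x points uphill along the floor, roughly away from the robot (slope 0.14 rad, included in the reading), y to the left, z square to the floor. Floor 300 mm long (x -150 to 150), 88 mm wide between cheeks 20 mm thick and 20 mm high. Low batten across the lower end: x -112 to -101, 6 mm high.
- seat (a point): Where the pipe's centre must come to lie: x = 100, y = 0, z = 19 mm in the gutter's frame. The seat is the part of the floor from x = 84 to the upper stop's face at x = 125, sunk 5 mm; it leaves the pipe 1 to 2 mm of play. The upper stop is 22 mm thick, its top 35 mm above the floor.
- catch (a joint): Angle of the turn-button, a dark wooden bar pivoted at one end on the left (+y) cheek. 0: along the cheek, tip downhill. Positive is anticlockwise from above, the tip swinging right into the gutter; 1.57: square across it, at its end stop, its uphill face about 5 mm behind the seated pipe. Starts at -0.5 to -0.05 (tip out to the left). Stiff (0.5 N at the tip), stays where left.
- catch_pivot (a point): The turn-button's pivot, at half the bar's height: x = 62, y = 55, z = 31 mm in the gutter's frame; axis square to the gutter's floor. The bar is 75 mm long from pivot to tip, 18 mm wide, 18 mm high; its underside is 2 mm above the cheek's top and 22 mm above the floor.
- catch_tip (a point): Middle of the turn-button's free end face, 75 mm from the pivot, at half the bar's height.
- brass_tube: A bystander, loose; leave it where it stands. Tube offcut of a brown metal standing upright right of the gutter, 44 mm in diameter, 85 mm high, origin under its centre.
- white_cap: A bystander, loose; leave it where it stands. White plastic screw cap, 40 mm in diameter, 21 mm high, right of the gutter's upper end, origin under its centre.
- sanding_block: A bystander, loose; leave it where it stands. Wood-and-red sanding block, 52 x 91 x 29 mm, left of the gutter, origin under its centre.
- tape_roll: A bystander, loose; leave it where it stands. Roll of masking tape lying flat, 68 mm in diameter, 19 mm high, left of the gutter's upper end, origin under its centre.
- try_square: A bystander, loose; leave it where it stands. Try square lying flat, 195 x 115 x 16 mm, far to the right, origin under its centre.
- carver_mallet: A bystander, loose; leave it where it stands. Round wooden carver's mallet standing on its head, 69 mm in diameter, 202 mm high, far to the left, origin under its centre.
Mind the look-alikes: they are no part of the job. Leave any orange or pink look-alike of the pipe alone.

How it is judged:
By the outcome, as a careful person would: the job done as asked, in the order asked, and still so for the second after the job is handed in, with the robot touching nothing.
It also fails if it takes over 46 s, if anything falls off the work surface, if the arm or the gripper's body presses on something with over 40 N, if the wrist force passes 120 N, or if a joint passes its speed limit or range.

### The arm

A 7-joint arm with a two-finger parallel gripper is mounted at the origin on a cart in front of the work surface, level with it; the furniture and walls round the work are solid. World frame = base frame: x ahead of the robot, y to its left, z up, the work surface at z = 0. Lengths are in m, angles in rad, forces in N, time in s.
With the tool pointing down it reaches from about 0.4 to 0.875 m from the base axis. Payload 6.5 kg.
Tool frame: the origin (TCP) lies midway between the tips of the shut fingers; the grasp point (between the pads) lies 19 mm behind it; z points along the fingers, y is the line along which they close (so a half turn about z gives the same grasp; the last joint's range is limited). The gripper opens to 88 mm and grips with 3 to 60 N. Pads are 18 mm wide; open, the fingers measure 123 mm over their backs; the gripper's body (75 mm by 187 mm) begins 45 mm behind the grasp point.
Start: joints at [1.034, 0.536, -0.004, 1.538, 0.003, 1.067, -0.071], TCP at [0.295, -0.579, 0.239] pointing down, gripper open.
Joint ranges: [-2.7, 2.7], [-0.37, 2.16], [-1.27, 1.26], [0.24, 2.4], [-1.31, 4.45], [0.19, 1.91], [-2.76, 2.76]. Speed limits (rad/s): [2.39, 2.39, 3.14, 3.14, 3.14, 3.14, 3.14].

### API

Orientations are given as a unit quaternion [x, y, z, w].
In Python, from bench import * gives the robot as it stands.
- The arm moves only by the tool drive_tool, never from a script. Its arguments are lists of equal length, an entry for each row: "rotation": the turn, a rotation vector about the tool's x, y, z in degrees, a list of three; "offset": the shift along the tool's x, y, z in mm, a list of three; "grip": the opening in per cent of the stroke, from 0 (shut) to 100 (fully open). A call has 1 to 5 rows; each row is the pose to reach, as a shift and turn from the pose commanded when the call began, along the tool's axes at that moment; what a row does not reach only later rows make up. A row lasts 1/10 s, in which the tool goes at most 50 mm and 8.59 degrees, less where a joint would pass 70% of its speed; a pose out of reach is approached as far as the arm can. A call with a gripper value outside its range is refused whole. The fingers move at their own pace and stop on an object; the grip force is fixed at half the most. Time passes only in rows, so rows that repeat a pose let the fingers close. It gives the time, the measured TCP pose, the force, the opening and the grip force at its end, in the units of the state.
- read_state(): the state, without advancing time (a new reading comes with each control period).
- read_camera(name): name is "scene" or "side" or "wrist"; returns (picture, depth): 400x640x3 uint8, blue, green, red; 400x640 float32, m along the optical axis (not along the pixel's ray), 0 where there is no reading.
- calibration(name): a dict with "K" (3x3 intrinsics, pixels), "cam_to_world" (4x4, takes a point from camera to world coordinates). Camera axes: x right, y up, looking along -z (the intrinsics and any distortion apply to the point x, -y, -z); pixel columns grow to the right and rows downward; lengths in m; the calibration is good to about 2 mm. The wrist camera is an equidistant fisheye: a pixel r from the principal point sees the ray r / f radians off the axis. A picture is of the moment at which its call begins: read the wrist's pose just before it. calibration takes no time and is no camera call; for the wrist camera it gives the pose at the moment of the call.
- job_done(): hands the job in; it is judged then, once.
The state is a dict: "clock": time; "joint_pos": joint angles; "joint_vel": joint speeds; "joint_efforts": joint torques, N m; "eef_pos": TCP position; "tcp_rot": TCP orientation; "contact_force": force on the tool from outside, world axes, zero at the start; "torque": the same for the moment, N m; "finger_gap": opening from 0.0 (shut) to 1.0 (fully open); "grip_force": force on a finger pad.
Only numpy, scipy, OpenCV 4.12 (cv2) and the standard library are available. Lean on these libraries where they do the work, as an engineer would, in place of code of your own. Each camera call takes 0.05 s, during which the arm holds its last target. There are 200 camera calls.

## Working session

There is one attempt and no reset: what is moved stays moved. The work goes in short steps, Python scripts to look and compute and a tool call to move; the robot and the scene stay as the last step left them, time stands still between calls to the robot, and variables do not carry over. Pictures are saved under pics/ and viewed, at most 10 in all, crops included, and the job is handed in when it is done.

Besides the shell and the picture viewer there is one more tool, called after "Request:" by a JSON object that holds its "name" and its "arguments", one argument or row to a line. drive_tool: Moves the arm, as the interface text tells. Its arguments: {"type":"object","properties":{"rotation":{"type":"array","items":{"type":"array","items":{"type":"number"}}},"offset":{"type":"array","items":{"type":"array","items":{"type":"number"}}},"grip":{"type":"array","items":{"type":"number"}}},"required":["rotation","offset","grip"]}

```bash
mkdir -p pics; ls; python3 - <<'E'
from bench import *
import cv2,numpy as np
s=read_state(); print(s)
for n in("scene","side"):
    p,d=read_camera(n); cv2.imwrite(f"pics/{n}0.png",p); np.save(f"pics/{n}0.npy",d); c=calibration(n); print(n,c)
E
```

```text
pics
{'clock': 0.0, 'joint_pos': array([ 1.03381477,  0.53716942, -0.00443769,  1.53882431,  0.00261216,
        1.06726372, -0.0712002 ]), 'joint_vel': array([-0.00047279,  0.00065701, -0.0008876 , -0.00094207, -0.00196945,
        0.00063714, -0.00035623]), 'joint_efforts': array([ 3.51615381e-04, -5.70983326e+01,  9.90733355e-01, -2.51601380e+01,
       -5.62330254e-02,  1.78817532e-02,  9.79187394e-05]), 'eef_pos': array([ 0.29454785, -0.5787788 ,  0.23785599]), 'tcp_rot': array([ 9.72413997e-01,  2.33260219e-01, -2.57571018e-04, -7.88561936e-04]), 'contact_force': array([-0.68750174,  0.44106142, -0.22545266]), 'torque': array([ 0.00761931, -0.06139881, -0.0080944 ]), 'grip_force': 0.0, 'finger_gap': 0.9984126127682836}
scene {'K': array([[504.82158252,   0.        , 314.13204702],
       [  0.        , 504.82158252, 199.59136885],
       [  0.        ,   0.        ,   1.        ]]), 'cam_to_world': array([[ 0.51516038,  0.5363149 , -0.66856271, -0.65717581],
       [-0.85706058,  0.32920939, -0.39631848, -0.68332353],
       [ 0.00754562,  0.77716633,  0.62925   ,  1.20373876],
       [ 0.        ,  0.        ,  0.        ,  1.        ]])}
side {'K': array([[374.21304711,   0.        , 323.50868348],
       [  0.        , 374.21304711, 191.33673676],
       [  0.        ,   0.        ,   1.        ]]), 'cam_to_world': array([[-0.99787801, -0.02730329,  0.0591101 ,  0.63670263],
       [ 0.06200365, -0.67558692,  0.73466854,  1.10447823],
       [ 0.01987514,  0.73677462,  0.67584624,  1.10615796],
       [ 0.        ,  0.        ,  0.        ,  1.        ]])}
```

View pics/scene0.png

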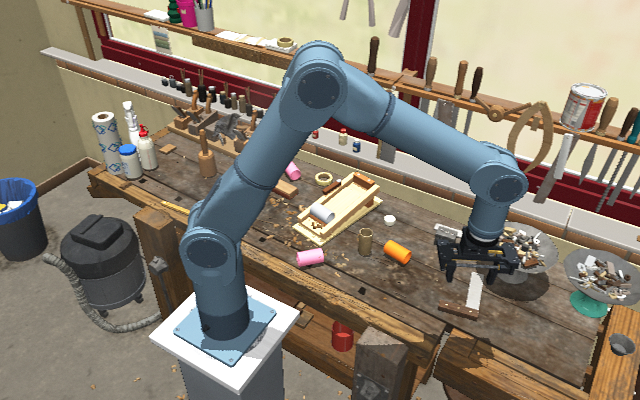

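View pics/side0.png

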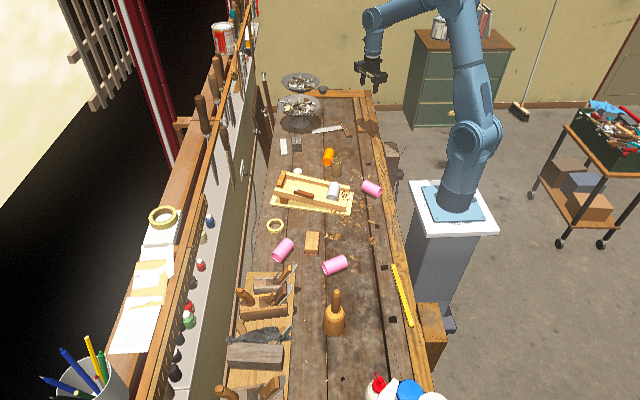

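```bash
cat > h.py <<'E'
import cv2,numpy as np
from bench import *
def cloud(n,d):
    c=calibration(n);K=c["K"];T=c["cam_to_world"]
    v,u=np.mgrid[:d.shape[0],:d.shape[1]]
    P=np.stack([(u-K[0,2])/K[0,0]*d,-(v-K[1,2])/K[1,1]*d,-d],-1)
    return P@T[:3,:3].T+T[:3,3]
E
python3 - <<'E'
from h import *
a=cv2.imread("pics/scene0.png")[160:255,285:400]; b=cv2.imread("pics/side0.png")[160:225,262:362]
a=cv2.resize(a,None,fx=5,fy=5,interpolation=cv2.INTER_CUBIC)
b=cv2.resize(b,None,fx=5,fy=5,interpolation=cv2.INTER_CUBIC)
cv2.imwrite("pics/ca.png",a);cv2.imwrite("pics/cb.png",b)
for n,pts in(("scene",[(321,211),(300,225),(340,195),(375,180),(333,187),(332,240),(294,225),(390,219)]),("side",[(334,190),(310,195),(303,193),(285,172),(272,200)])):
    d=np.load(f"pics/{n}0.npy");C=cloud(n,d)
    for p in pts: print(n,p,C[p[1],p[0]].round(3))
E
```

```text
scene (321, 211) [ 0.491 -0.03   0.084]
scene (300, 225) [0.459 0.035 0.013]
scene (340, 195) [ 0.636 -0.027  0.055]
scene (375, 180) [ 1.041  0.008 -0.148]
scene (333, 187) [ 0.623 -0.003  0.091]
scene (332, 240) [ 0.464 -0.092  0.001]
scene (294, 225) [0.452 0.056 0.009]
scene (390, 219) [ 0.643 -0.227  0.025]
side (334, 190) [ 0.504 -0.011  0.086]
side (310, 195) [0.603 0.016 0.087]
side (303, 193) [0.63  0.013 0.096]
side (285, 172) [ 0.703 -0.114  0.102]
side (272, 200) [ 0.761 -0.044  0.008]
```

View pics/ca.png

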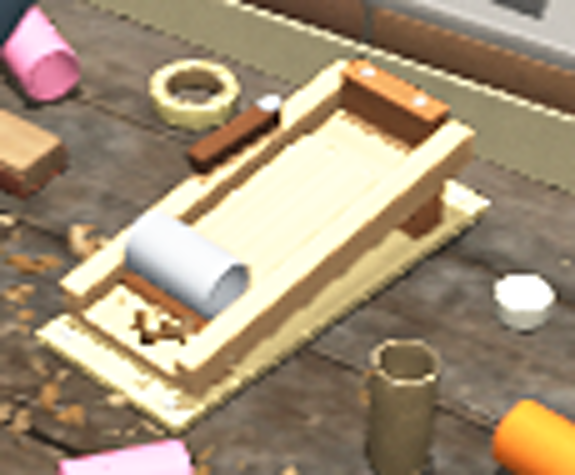

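View pics/cb.png

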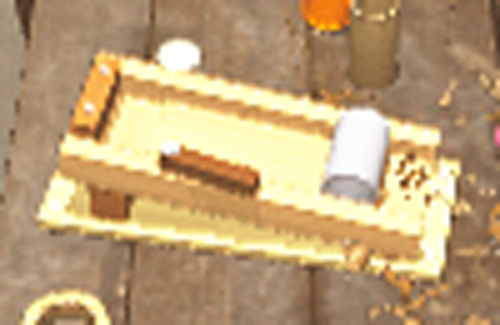

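```bash
cat >> h.py <<'E'
t=.14; S=np.array([[np.cos(t),0,-np.sin(t)],[0,1,0],[np.sin(t),0,np.cos(t)]])
def tilt(p): return S@np.array(p,float)+[0,0,.05]   # gutter frame -> level frame
def ray(n,px,z):
    c=calibration(n);K=c["K"];T=c["cam_to_world"]
    r=T[:3,:3]@[(px[0]-K[0,2])/K[0,0],-(px[1]-K[1,2])/K[1,1],-1]
    return T[:3,3]+r*(z-T[2,3])/r[2]
E
python3 - <<'E'
from h import *
m=1e-3
sc={(62,283):(-150,64,20),(185,364):(-150,-64,20),(473,130):(150,-64,20),(345,62):(150,64,20),(268,103):(62,55,40)}
si={(62,152):(150,64,20),(100,52):(150,-64,20),(440,130):(-150,-64,20),(423,237):(-150,64,20),(170,149):(62,55,40)}
A=[];B=[]
for n,dd,o in(("scene",sc,(285,160)),("side",si,(262,160))):
    for px,g in dd.items():
        a=tilt(np.array(g)*m); p=ray(n,((px[0]+.5)/5-.5+o[0],(px[1]+.5)/5-.5+o[1]),a[2]); A.append(a[:2]);B.append(p[:2])
A=np.array(A);B=np.array(B)
a=A-A.mean(0);b=B-B.mean(0)
yaw=np.arctan2((a[:,0]*b[:,1]-a[:,1]*b[:,0]).sum(),(a*b).sum())
R=np.array([[np.cos(yaw),-np.sin(yaw)],[np.sin(yaw),np.cos(yaw)]]);tr=B.mean(0)-R@A.mean(0)
print(yaw,tr);print(((B-tr)@R-A).round(4)*1000)
# tip of the catch in gutter level frame
for n,px,o in(("scene",(195,153),(285,160)),("side",(258,176),(262,160))):
    p=ray(n,(px[0]/5+o[0],px[1]/5+o[1]),.088);print("tip",(R.T@(p[:2]-tr))*1000)
for n,px,o in(("scene",(205,240),(285,160)),("side",(358,145),(262,160))):
    C=cloud(n,np.load(f"pics/{n}0.npy"));p=C[int(px[1]/5+o[1]),int(px[0]/5+o[0])];print("pipe",(R.T@(p[:2]-tr))*1000,p)
E
```

```text
-0.234923124899346 [ 0.59160849 -0.04648245]
[[ 1.  -3.3]
 [ 1.6  6.3]
 [-0.2  0.4]
 [-2.4 -6.5]
 [ 0.8  2.2]
 [-2.8  2.3]
 [-0.6  1.6]
 [ 2.  -2.5]
 [-0.3  0.4]
 [ 1.  -0.9]]
tip [-15.23648829  60.21884096]
tip [-18.25430021  62.75997604]
pipe [-81.37224979 -12.2455939 ] [ 0.50962097 -0.03945081  0.08856999]
pipe [-87.68965372   5.52992063] [ 0.50761466 -0.02069306  0.08257991]
```

```bash
cat >> h.py <<'E'
from scipy.spatial.transform import Rotation as Ro
YAW=-.235; O=np.array([.592,-.046,0]); G=Ro.from_euler('z',YAW).as_matrix()
def g2w(p): return G@tilt(np.array(p)*1e-3)+O
def w2g(p): return S.T@(G.T@(np.array(p)-O)-[0,0,.05])*1e3
def goto(*targets,yaw=0):
    s=read_state(); R=Ro.from_quat(s["tcp_rot"])
    W=Ro.from_euler('z',YAW+yaw)*Ro.from_euler('x',np.pi)
    print("t",round(s["clock"],2),"at g",w2g(s["eef_pos"]).round(1),"F",(G.T@s["contact_force"]).round(1),"gap",round(s["finger_gap"],2),"rot",((R.inv()*W).as_rotvec()*57.3).round(1))
    for g in targets: print(g,(R.inv().apply(g2w(g)-s["eef_pos"])*1e3).round(1))
E
python3 -c "
from h import *
goto((-124,0,100),(-124,0,14))"
```

```text
t 0.1 at g [-137.4 -587.4  209.2] F [ 0.8 -0.7 -0.3] gap 1.0 rot [-0.1  0.  40.4]
(-124, 0, 100) [ 402.7 -428.4  106.8]
(-124, 0, 14) [ 411.9 -420.5  192. ]
```

Request:
{"name": "drive_tool", "arguments": {
  "rotation": [
    [0, 0, 8],
    [0, 0, 16],
    [0, 0, 24],
    [0, 0, 32],
    [0, 0, 40]
  ],
  "offset": [
    [35, -35, 0],
    [68, -72, 0],
    [102, -108, 0],
    [136, -144, 0],
    [170, -180, 0]
  ],
  "grip": [34, 34, 34, 34, 34]
}}

```text
clock: 0.6
eef_pos: [0.3644, -0.3413, 0.2385]
tcp_rot: [0.994, -0.113, -0.0, -0.0]
contact_force: [1.4, 0.8, 0.3]
finger_gap: 0.566
grip_force: 0.0
```

```bash
python3 -c "
from h import *
goto((-124,0,120),(-124,0,14))"
```

```text
t 0.6 at g [-124.8 -340.2  207.9] F [1.1 1.1 0.3] gap 0.57 rot [-0.   0.   0.4]
(-124, 0, 120) [  15.8 -340.    87.1]
(-124, 0, 14) [  30.6 -339.9  192. ]
```

Request:
{"name": "drive_tool", "arguments": {
  "rotation": [
    [0, 0, 0],
    [0, 0, 0],
    [0, 0, 0],
    [0, 0, 0],
    [0, 0, 0]
  ],
  "offset": [
    [2, -48, 0],
    [4, -96, 0],
    [6, -144, 0],
    [8, -192, 0],
    [10, -240, 0]
  ],
  "grip": [34, 34, 34, 34, 34]
}}

```text
clock: 1.1
eef_pos: [0.4267, -0.1098, 0.2387]
tcp_rot: [0.994, -0.111, 0.0, 0.0]
contact_force: [1.1, -0.1, 0.2]
finger_gap: 0.341
grip_force: 0.0
```

Request:
{"name": "drive_tool", "arguments": {
  "rotation": [
    [0, 0, 0],
    [0, 0, 0],
    [0, 0, 0],
    [0, 0, 0],
    [0, 0, 0]
  ],
  "offset": [
    [2, -40, 20],
    [3, -80, 40],
    [5, -100, 60],
    [6, -100, 80],
    [6, -100, 80]
  ],
  "grip": [34, 34, 34, 34, 34]
}}

```text
clock: 1.6
eef_pos: [0.4528, -0.0149, 0.1566]
tcp_rot: [0.994, -0.11, -0.003, 0.0]
contact_force: [-0.2, -0.7, 0.9]
finger_gap: 0.342
grip_force: 0.0
```

```bash
python3 -c "
from h import *
goto((-124,0,50),(-124,0,14))
for n in ('wrist','scene'):
    c=calibration(n);p,d=read_camera(n);cv2.imwrite(f'pics/{n}1.png',p);np.save(f'pics/{n}1.npy',d)
c=calibration('wrist');np.save('pics/wc.npy',c['cam_to_world']);print(c)
"
```

```text
t 1.6 at g [-126.4   -2.1  125.5] F [-0.  -0.7  0.9] gap 0.34 rot [0.1 0.3 0.9]
(-124, 0, 50) [13.3 -2.  74.3]
(-124, 0, 14) [ 18.5  -2.  109.9]
{'K': array([[309.70691629,   0.        , 320.78141389],
       [  0.        , 309.70691629, 201.35111889],
       [  0.        ,   0.        ,   1.        ]]), 'cam_to_world': array([[-2.20880991e-01,  9.42640145e-01,  2.50282129e-01,
         5.17948503e-01],
       [-9.75300746e-01, -2.13538009e-01, -5.64798448e-02,
        -3.01367648e-02],
       [ 2.04578364e-04, -2.56575671e-01,  9.66524124e-01,
         3.05382658e-01],
       [ 0.00000000e+00,  0.00000000e+00,  0.00000000e+00,
         1.00000000e+00]])}
```

View pics/wrist1.png

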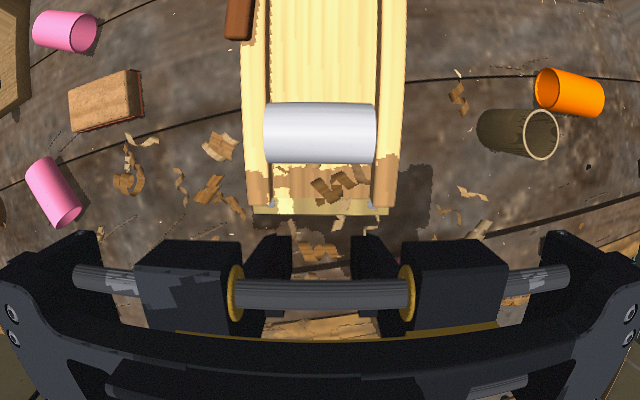

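```bash
cat >> h.py <<'E'
def fcloud(d,T):
    K=calibration('wrist')["K"]; v,u=np.mgrid[:400,:640]
    x=(u-K[0,2])/K[0,0];y=(v-K[1,2])/K[1,1];th=np.hypot(x,y)+1e-9;k=np.tan(th)/th
    return np.stack([x*k*d,-y*k*d,-d],-1)@T[:3,:3].T+T[:3,3]
E
python3 - <<'E'
from h import *
p=cv2.imread('pics/wrist1.png');d=np.load('pics/wrist1.npy');C=fcloud(d,np.load('pics/wc.npy'))
g=w2g(C.reshape(-1,3).T.T if 0 else (C.reshape(-1,3)-O)@np.eye(3)+O) if 0 else (((C-O)@G-[0,0,.05])@S*1e3)
roi=(slice(105,160),slice(270,372))
P=g[roi].reshape(-1,3);P=P[P[:,2]>30];print("pipe n",len(P),P.min(0).round(1),np.percentile(P,[2,50,98],axis=0).round(1))
for r in (20,60,90,180): # cheek tops: points with z about 20
    for lo,hi in((225,290),(350,425)):
        q=g[r,lo:hi];q=q[abs(q[:,2]-20)<5]; print(r,len(q),q[:,0].mean().round(1) if len(q) else '',q[:,1].min().round(1) if len(q) else '',q[:,1].max().round(1) if len(q) else '',q[:,2].mean().round(1) if len(q) else '')
b=g[0:45,222:260].reshape(-1,3);b=b[b[:,2]>33];print("bar",b.min(0).round(1),b.max(0).round(1))
w=(p.min(2)>150)&(p.max(2)-p.min(2).astype(int)<35); w[:90]=0;w[175:]=0;w[:,:250]=0;w[:,390:]=0
print(cv2.boundingRect(w.astype(np.uint8)))
E
```

```text
pipe n 5610 [-99.2 -39.3  31.5] [[-97.8 -36.6  35.4]
 [-77.   -1.8  48.1]
 [-59.6  33.   51.2]]
20 12 7.3 41.4 48.6 22.2
20 26 9.2 -65.2 -46.3 22.6
60 26 -24.5 41.6 60.1 22.4
60 25 -23.0 -65.0 -46.7 22.9
90 26 -48.2 41.3 60.6 22.6
90 26 -46.8 -66.5 -46.5 22.3
180 24 -122.5 41.8 60.4 22.2
180 37 -121.9 -65.7 -26.9 20.4
bar [-39.3  -1.8  33.2] [ 21.3  68.4 263.4]
(263, 104, 113, 58)
```

```bash
python3 - <<'E'
from h import *
from scipy.optimize import least_squares as L
d=np.load('pics/wrist1.npy');C=fcloud(d,np.load('pics/wc.npy'));g=((C-O)@G-[0,0,.05])@S*1e3
P=g[105:160,270:372].reshape(-1,3);P=P[P[:,2]>30]
r=L(lambda q:np.hypot(P[:,0]-q[0],P[:,2]-q[1])-24,[-85,24],loss='soft_l1');print(r.x,np.sqrt(2*r.cost/len(P)))
for n in('scene',):
    d=np.load(f'pics/{n}0.npy');g=((cloud(n,d)-O)@G-[0,0,.05])@S*1e3
    P=g[200:225,305:340].reshape(-1,3);P=P[(P[:,2]>30)&(P[:,2]<60)];r=L(lambda q:np.hypot(P[:,0]-q[0],P[:,2]-q[1])-24,[-85,24],loss='soft_l1');print(n,r.x,len(P))
q=g
E
sed -i 's/O=np.array(\[.592,-.046,0\])/O=np.array([.592,-.046,0])+[-.0005,-.0024,0]/' h.py
python3 -c "
from h import *
goto((-126,0,50),(-126,0,16))"
```

```text
[-81.84227488  26.35697723] 1.4933288735514942
scene [-84.72312336  24.37024508] 237
t 1.7 at g [-124.4   -0.3  127.4] F [ 0.3 -0.1  0.2] gap 0.34 rot [0.  0.1 0.7]
(-126, 0, 50) [ 9.3 -0.2 76.9]
(-126, 0, 16) [ 14.1  -0.2 110.5]
```

Request:
{"name": "drive_tool", "arguments": {
  "rotation": [
    [0, 0, 0.7],
    [0, 0, 0.7],
    [0, 0, 0.7],
    [0, 0, 0.7],
    [0, 0, 0.7]
  ],
  "offset": [
    [8, 0, 25],
    [14, 0, 50],
    [14, 0, 80],
    [14, 0, 100],
    [14, 0, 110]
  ],
  "grip": [34, 34, 34, 34, 34]
}}

```text
clock: 2.2
eef_pos: [0.4682, -0.0194, 0.0483]
tcp_rot: [0.993, -0.117, -0.0, 0.0]
contact_force: [0.3, -0.2, -0.1]
finger_gap: 0.34
grip_force: 0.0
```

```bash
python3 -c "
from h import *
goto((-106,0,15),(-76,0,15),(-20,0,14),(67,0,14))"
```

```text
t 2.2 at g [-125.7   -0.5   16. ] F [ 0.3 -0.1 -0.1] gap 0.34 rot [ 0.  0. -0.]
(-106, 0, 15) [19.6 -0.5 -1.8]
(-76, 0, 15) [49.3 -0.5 -6. ]
(-20, 0, 14) [104.9  -0.5 -12.8]
(67, 0, 14) [191.1  -0.6 -25. ]
```

Request:
{"name": "drive_tool", "arguments": {
  "rotation": [
    [0, 0, 0],
    [0, 0, 0],
    [0, 0, 0],
    [0, 0, 0],
    [0, 0, 0]
  ],
  "offset": [
    [4, 0, -0.5],
    [8, 0, -1],
    [13, 0, -1.6],
    [20, 0, -2.5],
    [28, 0, -3.5]
  ],
  "grip": [34, 34, 34, 34, 34]
}}

```text
clock: 2.7
eef_pos: [0.4964, -0.0252, 0.0529]
tcp_rot: [0.993, -0.117, 0.0, -0.0]
contact_force: [-1.8, 1.0, 2.1]
finger_gap: 0.341
grip_force: 0.9
```

Request:
{"name": "drive_tool", "arguments": {
  "rotation": [
    [0, 0, 0],
    [0, 0, 0],
    [0, 0, 0],
    [0, 0, 0],
    [0, 0, 0]
  ],
  "offset": [
    [8, 0, -1.1],
    [16, 0, -2.2],
    [24, 0, -3.3],
    [32, 0, -4.4],
    [40, 0, -5.5]
  ],
  "grip": [34, 34, 34, 34, 34]
}}

```text
clock: 3.2
eef_pos: [0.5351, -0.0345, 0.0578]
tcp_rot: [0.993, -0.117, -0.0, 0.0]
contact_force: [-1.4, 0.8, 0.6]
finger_gap: 0.341
grip_force: 0.9
```

```bash
python3 -c "
from h import *
goto((-20,0,14),(60,0,14),(67,0,14))"
```

```text
t 3.2 at g [-56.4   0.4  15.8] F [-1.6  0.5  0.6] gap 0.34 rot [0.  0.  0.1]
(-20, 0, 14) [36.3  0.5 -3.3]
(60, 0, 14) [115.5   0.5 -14.5]
(67, 0, 14) [122.5   0.5 -15.5]
```

Contact is steady at about 1.6 N; continuing.

Request:
{"name": "drive_tool", "arguments": {
  "rotation": [
    [0, 0, 0],
    [0, 0, 0],
    [0, 0, 0],
    [0, 0, 0],
    [0, 0, 0]
  ],
  "offset": [
    [8, 0, -1],
    [16, 0, -2],
    [24, 0, -3],
    [32, 0, -4],
    [40, 0, -5]
  ],
  "grip": [34, 34, 34, 34, 34]
}}

```text
clock: 3.7
eef_pos: [0.574, -0.0437, 0.0628]
tcp_rot: [0.993, -0.117, -0.0, 0.0]
contact_force: [-1.4, 0.9, 0.6]
finger_gap: 0.339
grip_force: 0.9
```

Request:
{"name": "drive_tool", "arguments": {
  "rotation": [
    [0, 0, 0],
    [0, 0, 0],
    [0, 0, 0],
    [0, 0, 0],
    [0, 0, 0]
  ],
  "offset": [
    [8, 0, -1],
    [16, 0, -2],
    [24, 0, -3],
    [32, 0, -4.2],
    [40, 0, -5.4]
  ],
  "grip": [34, 34, 34, 34, 34]
}}

```text
clock: 4.2
eef_pos: [0.6129, -0.053, 0.0682]
tcp_rot: [0.993, -0.117, 0.0, 0.0]
contact_force: [-1.9, -0.0, 1.3]
finger_gap: 0.337
grip_force: 0.9
```

Request:
{"name": "drive_tool", "arguments": {
  "rotation": [
    [0, 0, 0],
    [0, 0, 0],
    [0, 0, 0],
    [0, 0, 0],
    [0, 0, 0]
  ],
  "offset": [
    [6, 0, -0.8],
    [12, 0, -1.6],
    [17, 0, -2.3],
    [22, 0, -3],
    [26, 0, -3.6]
  ],
  "grip": [34, 34, 34, 34, 34]
}}

```text
clock: 4.7
eef_pos: [0.638, -0.059, 0.0718]
tcp_rot: [0.993, -0.117, 0.0, -0.0]
contact_force: [-1.6, -0.1, 1.4]
finger_gap: 0.337
grip_force: 0.5
```

```bash
cat > pp.py <<'E'
from h import *
from scipy.optimize import least_squares as L
import sys
goto((60,0,14),(67,0,14))
T=calibration('wrist')['cam_to_world'];p,d=read_camera('wrist');cv2.imwrite(f'pics/w{sys.argv[1]}.png',p)
g=((fcloud(d,T)-O)@G-[0,0,.05])@S*1e3
sat=p.max(2).astype(int)-p.min(2)
m=(sat<35)&(p.min(2)>120)&(g[...,2]>22)&(g[...,2]<60)&(abs(g[...,1])<42)&(g[...,0]>-100)&(g[...,0]<126)
P=g[m];print(len(P),P.min(0).round(1),P.max(0).round(1))
r=L(lambda q:np.hypot(P[:,0]-q[0],P[:,2]-q[1])-24,[P[:,0].mean(),24],loss='soft_l1');print('pipe',r.x,np.sqrt(2*r.cost/len(P)))
E
python3 pp.py 2
```

```text
t 4.7 at g [50.3  0.5 14.9] F [-1.5 -0.5  1.4] gap 0.34 rot [-0.  -0.   0.1]
(60, 0, 14) [ 9.8  0.6 -0.5]
(67, 0, 14) [16.7  0.6 -1.4]
19750 [ 72.4 -37.3  24.6] [109.9  42.   50.1]
pipe [85.86855375 24.24684803] 0.5017838048063036
```

Request:
{"name": "drive_tool", "arguments": {
  "rotation": [
    [0, 0, 0],
    [0, 0, 0],
    [0, 0, 0],
    [0, 0, 0],
    [0, 0, 0]
  ],
  "offset": [
    [3, 0, -0.4],
    [6, 0, -0.7],
    [8.5, 0, -1],
    [11, 0, -1.2],
    [13, 0, -1.4]
  ],
  "grip": [34, 34, 34, 34, 34]
}}

```text
clock: 5.25
eef_pos: [0.6504, -0.062, 0.0731]
tcp_rot: [0.993, -0.117, 0.0, 0.0]
contact_force: [0.7, 0.1, -0.1]
finger_gap: 0.342
grip_force: 0.0
```

```bash
python3 pp.py 3
```

```text
t 5.25 at g [63.1  0.5 14.4] F [ 0.7  0.3 -0.1] gap 0.34 rot [ 0.  -0.   0.1]
(60, 0, 14) [-3.   0.5  0.9]
(67, 0, 14) [ 3.9  0.5 -0.1]
18765 [ 85.5 -37.7  22. ] [123.4  42.   45.1]
pipe [99.38992757 19.27056403] 0.5057161220623526
```

```bash
python3 -c "
from h import *
goto((20,0,14),(12,0,65),(8,115,65),(8,115,28))"
```

```text
t 5.3 at g [63.4  0.5 14.5] F [ 0.7  0.1 -0.7] gap 0.34 rot [-0. -0.  0.]
(20, 0, 14) [-42.9   0.5   6.5]
(12, 0, 65) [-57.9   0.4 -42.9]
(8, 115, 65) [ -61.8 -114.6  -42.3]
(8, 115, 28) [ -56.6 -114.6   -5.7]
```

Request:
{"name": "drive_tool", "arguments": {
  "rotation": [
    [0, 0, 0],
    [0, 0, 0],
    [0, 0, 0],
    [0, 0, 0],
    [0, 0, 0]
  ],
  "offset": [
    [-15, 0, 1],
    [-40, 0, 2],
    [-58, 0, -15],
    [-60, 0, -50],
    [-60, -30, -55]
  ],
  "grip": [34, 34, 34, 20, 0]
}}

```text
clock: 5.8
eef_pos: [0.5998, -0.0237, 0.1315]
tcp_rot: [0.993, -0.12, 0.002, 0.001]
contact_force: [1.4, 0.1, 1.0]
finger_gap: 0.179
grip_force: 0.0
```

Request:
{"name": "drive_tool", "arguments": {
  "rotation": [
    [0, 0, 0],
    [0, 0, 0],
    [0, 0, 0],
    [0, 0, 0],
    [0, 0, 0]
  ],
  "offset": [
    [0, -40, 0],
    [0, -80, 0],
    [0, -88, 0],
    [0, -88, 0],
    [0, -88, 0]
  ],
  "grip": [0, 0, 0, 0, 0]
}}

```text
clock: 6.3
eef_pos: [0.619, 0.065, 0.1279]
tcp_rot: [0.993, -0.117, -0.0, 0.001]
contact_force: [0.0, -0.6, 0.3]
finger_gap: 0.003
grip_force: 0.0
```

```bash
python3 pp.py 4; python3 - <<'E'
from h import *
goto((8,115,28))
p,d=read_camera('scene');g=((cloud('scene',d)-O)@G-[0,0,.05])@S*1e3
T=calibration('wrist')['cam_to_world'];p,d=read_camera('wrist');h=((fcloud(d,T)-O)@G-[0,0,.05])@S*1e3
for q in (g,h):
    m=(q[...,2]>33)&(q[...,2]<46)&(q[...,1]>40)&(q[...,1]<90)&(q[...,0]>-40)&(q[...,0]<75)
    P=q[m];print(len(P),P.min(0).round(1) if len(P) else '',P.max(0).round(1) if len(P) else '')
    if len(P)>9:
        k=np.polyfit(P[:,0],P[:,1],1);print('slope',k,'y@tip',np.polyval(k,-13))
E
```

```text
t 6.3 at g [ 11.2 116.6  77.1] F [ 0.2 -0.6  0.3] gap 0.0 rot [ 0.1  0.  -0. ]
(60, 0, 14) [ 57.2 116.5  55.8]
(67, 0, 14) [ 64.1 116.5  54.9]
6439 [ 78.7 -38.4  25.6] [122.7  42.   45.6]
pipe [99.40338272 19.2656693 ] 0.5536242685529058
t 6.35 at g [ 11.3 116.   77.1] F [ 1.1 -0.5 -0.1] gap 0.01 rot [ 0.1  0.  -0.1]
(8, 115, 28) [ 3.6  0.9 49. ]
96 [-14.   46.4  33.3] [69.3 73.6 45.6]
slope [-0.08279597 59.50569125] y@tip 60.58203883033693
3359 [-7.9 47.9 33. ] [71.7 72.1 45.7]
slope [-0.09244494 63.82949699] y@tip 65.03128125804751
```

View pics/w4.png

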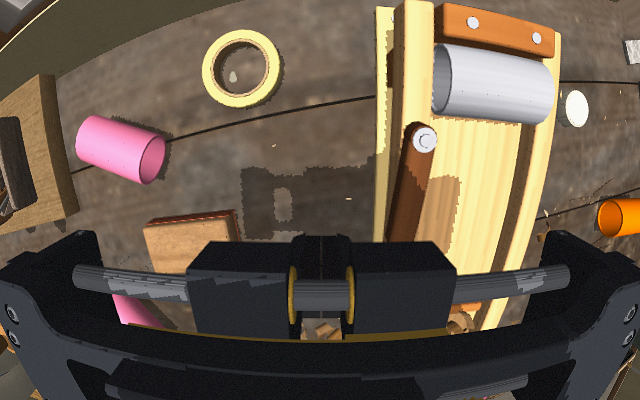

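```bash
cat > arc.py <<'E'
from h import *
def c(th,r=54,x=0):
    d=np.array([-np.cos(th),-np.sin(th)]);n=np.array([np.sin(th),-np.cos(th)])
    q=np.array([62,55])+r*d-n*(9+9*abs(n[0])+17.5*abs(n[1])-x); return (*q.round(1),28)
goto((8,108,28),*[c(a) for a in np.arange(-.1,1.58,.12)],c(1.57,x=2))
E
python3 arc.py
```

```text
t 6.45 at g [ 11.4 116.1  77.2] F [ 0.5 -0.3 -0.7] gap 0.01 rot [ 0.1  0.  -0.1]
(8, 108, 28) [ 3.5  8.1 49.2]
(np.float64(11.0), np.float64(87.6), 28) [ 6.5 28.5 48.8]
(np.float64(7.5), np.float64(80.6), 28) [ 3.1 35.5 49.3]
(np.float64(4.7), np.float64(74.8), 28) [ 0.3 41.3 49.7]
(np.float64(2.6), np.float64(68.4), 28) [-1.8 47.7 50. ]
(np.float64(1.2), np.float64(61.5), 28) [-3.1 54.6 50.2]
(np.float64(0.9), np.float64(54.3), 28) [-3.4 61.8 50.2]
(np.float64(1.5), np.float64(46.8), 28) [-2.8 69.3 50.2]
(np.float64(3.2), np.float64(39.3), 28) [-1.1 76.8 49.9]
(np.float64(6.1), np.float64(31.8), 28) [ 1.8 84.3 49.5]
(np.float64(10.1), np.float64(24.8), 28) [ 5.7 91.3 49. ]
(np.float64(15.3), np.float64(18.2), 28) [10.9 97.9 48.3]
(np.float64(21.4), np.float64(12.4), 28) [ 17.  103.7  47.4]
(np.float64(28.5), np.float64(7.4), 28) [ 24.  108.6  46.4]
(np.float64(36.3), np.float64(3.5), 28) [ 31.7 112.5  45.3]
(np.float64(44.3), np.float64(0.8), 28) [ 39.6 115.2  44.2]
(np.float64(45.9), np.float64(1.0), 28) [ 41.2 115.   44. ]
```

Request:
{"name": "drive_tool", "arguments": {
  "rotation": [
    [0, 0, 0],
    [0, 0, 0],
    [0, 0, 0],
    [0, 0, 0],
    [0, 0, 0]
  ],
  "offset": [
    [3, 5, 20],
    [3, 8, 49],
    [4, 18, 49],
    [4, 26, 49],
    [3, 35, 49.3]
  ],
  "grip": [0, 0, 0, 0, 0]
}}

```text
clock: 6.95
eef_pos: [0.6148, 0.0307, 0.0802]
tcp_rot: [0.993, -0.117, 0.001, -0.0]
contact_force: [-0.6, 0.0, -1.1]
finger_gap: 0.003
grip_force: 0.4
```

```bash
python3 arc.py | grep -v 8,.108
```

```text
t 6.95 at g [ 8.4 82.3 29.3] F [-0.6 -0.1 -1.1] gap 0.0 rot [-0.  -0.1 -0. ]
(np.float64(11.0), np.float64(87.6), 28) [ 2.7 -5.3  0.9]
(np.float64(7.5), np.float64(80.6), 28) [-0.7  1.7  1.4]
(np.float64(4.7), np.float64(74.8), 28) [-3.5  7.5  1.8]
(np.float64(2.6), np.float64(68.4), 28) [-5.6 13.9  2.1]
(np.float64(1.2), np.float64(61.5), 28) [-7.  20.8  2.3]
(np.float64(0.9), np.float64(54.3), 28) [-7.3 28.   2.3]
(np.float64(1.5), np.float64(46.8), 28) [-6.7 35.5  2.2]
(np.float64(3.2), np.float64(39.3), 28) [-5. 43.  2.]
(np.float64(6.1), np.float64(31.8), 28) [-2.1 50.5  1.6]
(np.float64(10.1), np.float64(24.8), 28) [ 1.8 57.5  1.1]
(np.float64(15.3), np.float64(18.2), 28) [ 7.  64.1  0.3]
(np.float64(21.4), np.float64(12.4), 28) [13.  69.9 -0.5]
(np.float64(28.5), np.float64(7.4), 28) [20.1 74.9 -1.5]
(np.float64(36.3), np.float64(3.5), 28) [27.8 78.8 -2.6]
(np.float64(44.3), np.float64(0.8), 28) [35.7 81.5 -3.7]
(np.float64(45.9), np.float64(1.0), 28) [37.3 81.3 -3.9]
```

Request:
{"name": "drive_tool", "arguments": {
  "rotation": [
    [0, 0, 0],
    [0, 0, 0],
    [0, 0, 0],
    [0, 0, 0],
    [0, 0, 0]
  ],
  "offset": [
    [-3, 7, 0.8],
    [-5.5, 14, 1],
    [-7, 21, 1.3],
    [-7, 28, 1.3],
    [-6.5, 35, 1.3]
  ],
  "grip": [0, 0, 0, 0, 0]
}}

```text
clock: 7.45
eef_pos: [0.5994, -0.0009, 0.0776]
tcp_rot: [0.993, -0.117, -0.0, -0.0]
contact_force: [0.5, 0.5, -0.1]
finger_gap: 0.002
grip_force: 0.4
```

Request:
{"name": "drive_tool", "arguments": {
  "rotation": [
    [0, 0, 0],
    [0, 0, 0],
    [0, 0, 0],
    [0, 0, 0],
    [0, 0, 0]
  ],
  "offset": [
    [1.5, 7.5, -0.2],
    [4.5, 15, -0.6],
    [8.5, 22, -1.1],
    [13.5, 28.5, -1.8],
    [19.5, 34.5, -2.6]
  ],
  "grip": [0, 0, 0, 0, 0]
}}

```text
clock: 7.95
eef_pos: [0.6107, -0.0394, 0.0801]
tcp_rot: [0.993, -0.117, -0.0, 0.0]
contact_force: [0.0, 0.3, -0.6]
finger_gap: 0.007
grip_force: 0.3
```

```bash
python3 arc.py | tail -5;python3 arc.py|head -1; python3 - <<'E'
from h import *
p,d=read_camera('scene');cv2.imwrite('pics/s5.png',cv2.resize(p[150:260,270:410],None,fx=4,fy=4))
E
```

```text
(np.float64(21.4), np.float64(12.4), 28) [ 0.7  0.9 -0.6]
(np.float64(28.5), np.float64(7.4), 28) [ 7.7  5.9 -1.6]
(np.float64(36.3), np.float64(3.5), 28) [15.4  9.8 -2.7]
(np.float64(44.3), np.float64(0.8), 28) [23.3 12.5 -3.8]
(np.float64(45.9), np.float64(1.0), 28) [24.9 12.3 -4. ]
t 7.95 at g [20.6 13.3 27.5] F [-0.   0.3 -0.6] gap 0.01 rot [0. 0. 0.]
```

View pics/s5.png

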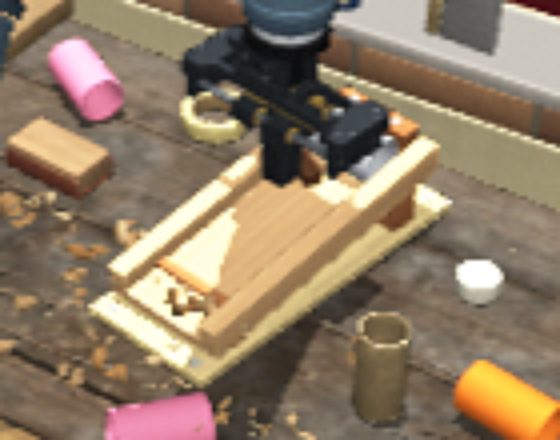

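The button (dark bar near (312,165)) is ahead of the fingers and the pipe is in its seat near (370,165); I'll finish the arc.

Request:
{"name": "drive_tool", "arguments": {
  "rotation": [
    [0, 0, 0],
    [0, 0, 0],
    [0, 0, 0],
    [0, 0, 0],
    [0, 0, 0]
  ],
  "offset": [
    [7, 6, -1.6],
    [14.5, 10, -2.7],
    [20, 12, -3.5],
    [24, 13, -4],
    [27, 13, -4.4]
  ],
  "grip": [0, 0, 0, 0, 0]
}}

```text
clock: 8.5
eef_pos: [0.6294, -0.0564, 0.0835]
tcp_rot: [0.993, -0.116, -0.005, 0.0]
contact_force: [-17.5, 3.2, 10.1]
finger_gap: 0.002
grip_force: 9.1
```

```bash
python3 arc.py|head -1
```

```text
t 8.5 at g [43.   1.1 27.7] F [-17.8  -1.   10.1] gap 0.0 rot [0.1 0.6 0.1]
```

Request:
{"name": "drive_tool", "arguments": {
  "rotation": [
    [0, 0, 0],
    [0, 0, 0],
    [0, 0, 0],
    [0, 0, 0],
    [0, 0, 0]
  ],
  "offset": [
    [-5, 0, 0],
    [-20, 0, 1],
    [-45, 0, 0],
    [-65, 0, -35],
    [-85, 0, -80]
  ],
  "grip": [0, 0, 0, 0, 0]
}}

```text
clock: 9.0
eef_pos: [0.5491, -0.0376, 0.1637]
tcp_rot: [0.993, -0.117, -0.002, 0.0]
contact_force: [0.8, 0.6, 1.2]
finger_gap: 0.008
grip_force: 0.0
```

Request:
{"name": "drive_tool", "arguments": {
  "rotation": [
    [0, 0, 0],
    [0, 0, 0],
    [0, 0, 0],
    [0, 0, 0],
    [0, 0, 0]
  ],
  "offset": [
    [-10, 0, -30],
    [-20, 0, -50],
    [-20, 0, -50],
    [-20, 0, -50],
    [-20, 0, -50]
  ],
  "grip": [0, 0, 0, 0, 0]
}}

```text
clock: 9.5
eef_pos: [0.5315, -0.0333, 0.2135]
tcp_rot: [0.993, -0.117, -0.001, 0.0]
contact_force: [-0.1, -0.3, -0.6]
finger_gap: 0.007
grip_force: 0.0
```

```bash
python3 pp.py 6
```

```text
t 9.5 at g [-38.4   0.8 170.5] F [-0.  -0.3 -0.6] gap 0.01 rot [0.  0.1 0.1]
(60, 0, 14) [119.5   0.8 141.1]
(67, 0, 14) [126.4   0.8 140.1]
3959 [ 78.9 -37.5  29.5] [117.8  42.   45.4]
pipe [99.5274941  19.30920659] 0.6396711224057506
```

View pics/w6.png

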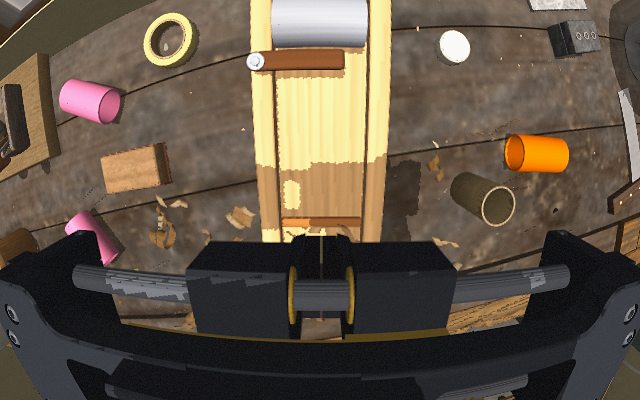

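The button lies square across the gutter, from (255,61) to (343,59), behind the pipe at (320,22), which measures x=99.5, z=19.3 mm in the gutter frame. The other things look undisturbed.

```bash
python3 -c "
from bench import *
print(job_done())"
```

```text
the job is handed in; nothing more can be done
None
```

The pipe is in its seat, the turn-button is square across the gutter behind it at its end stop, the bystanders look undisturbed, and the job was handed in at about 9.6 s; no verdict was shown.

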